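# Change over the vial trays on the theatre table

## Task

The empty orange-lipped tray has been left sticking out of its unit: first push it fully home. Then hook a fingertip behind the lip of the blue tray and draw that tray out to its stop, so that its vials can be reached; never have both trays well out together. Do not pinch the lips between the fingers, leave the bottle, bowl and jar standing where they are, and finish clear of everything.

Things in the scene. Friction and masses are not known exactly. Their poses are not given: they have to be found in the camera images.
- blue_unit: blue unit: fixed white plastic housing, 190 deep (its x) x 130 wide (its y) x 75 mm tall, with a band of blue across its roof near the front. Origin: centre of its underside on the table. Its own -x is the front, where the tray comes out; it is yawed up to 0.2 rad on the table. Front face 95 mm in front of the origin. Never moves.
- orange_unit: orange unit: fixed white plastic housing, 190 deep (its x) x 130 wide (its y) x 75 mm tall, with a band of orange across its roof near the front. Origin: centre of its underside on the table. Its own -x is the front, where the tray comes out; it is yawed up to 0.2 rad on the table. Front face 95 mm in front of the origin. Never moves.
- blue_tray (a joint): slide of the blue tray in m: 0 = fully home, 0.10 = drawn fully out against its stop, grows as the tray comes out along the unit's own -x (towards the robot). About 2 N of sliding friction plus 12 N per m/s, no spring: it stays where it is left. Starts home or up to 12 mm out. It carries 15 small amber vials inside.
- orange_tray (a joint): slide of the orange tray in m: 0 = fully home, 0.10 = drawn fully out against its stop, grows as the tray comes out along the unit's own -x (towards the robot). About 2 N of sliding friction plus 12 N per m/s, no spring: it stays where it is left. Starts 45 to 80 mm out. It is empty.
- blue_lip (a point): top middle of the blue lip, 60 mm above the table; axes as the unit's. The lip is an upright plate, 104 mm wide (y), 10 mm thick (x, 5 mm either side of this point), 12 to 60 mm above the table. Behind it is an open finger well, its floor 18 mm above the table, 48 mm long from lip to housing face when shut, longer as the tray comes out. This point lies 148 mm + joint value in front of the unit's origin.
- orange_lip (a point): top middle of the orange lip, 60 mm above the table; axes as the unit's. The lip is an upright plate, 104 mm wide (y), 10 mm thick (x, 5 mm either side of this point), 12 to 60 mm above the table. Behind it is an open finger well, its floor 18 mm above the table, 48 mm long from lip to housing face when shut, longer as the tray comes out. This point lies 148 mm + joint value in front of the unit's origin.
- bottle: loose amber bottle, 36 mm across, 60 mm tall, standing loose on the rear half of the roof of the orange unit; origin at the centre of its underside. Leave it.
- bowl: loose steel bowl, 84 mm across, 35 mm tall, on the table to the left; origin at the centre of its underside. Leave it.
- jar: loose white jar with blue cap, 52 mm across, 55 mm tall, on the table to the right; origin at the centre of its underside. Leave it.

How it is judged:
On the way, in this order (a step that is already met when the one before it is completed fails the run):
1. the orange tray is pushed home (within 5 mm) (value of joint orange_tray below 0.005 m), for 0.2 s.
2. the blue tray is on its way out (past 20 mm) with a finger pressing on the rear side of its lip (over 0.5 N) (value of joint blue_tray above 0.02 m and contact force between the fingers and blue_tray_c1 above 0.5 N), for 0.05 s.
3. the blue tray is drawn out to its stop (within 8 mm) (value of joint blue_tray above 0.092 m), for 0.2 s.
At the end, for the whole second after the job is handed in: The orange tray is home (within 5 mm), the blue tray is out at its stop (at least 92 of 100 mm), both at rest, and the bottle, bowl and jar stand where they were (value of joint orange_tray below 0.005 m and value of joint blue_tray above 0.092 m and velocity of joint blue_tray between -0.01 and 0.01 m/s and velocity of joint orange_tray between -0.01 and 0.01 m/s); the robot touches nothing.
It fails at once if both trays were well out together (each more than 40 mm) (value of joint each of orange_tray, blue_tray above 0.04 m).
It fails at once if a lip was pinched between the fingers ((contact force between the fingers and blue_tray_c0 above 2 N and contact force between the fingers and blue_tray_c1 above 2 N) or (contact force between the fingers and orange_tray_c0 above 2 N and contact force between the fingers and orange_tray_c1 above 2 N)).
It fails at once if the bottle, bowl or jar was moved more than 20 mm, tipped or lifted ((distance of bottle from where it was at the start of the episode above 0.02 m or angle between bottle's own z axis and vertical above 0.5 rad) or (distance of bowl from where it was at the start of the episode above 0.02 m or angle between bowl's own z axis and vertical above 0.5 rad) or (distance of jar from where it was at the start of the episode above 0.02 m or angle between jar's own z axis and vertical above 0.5 rad)).
It also fails if it takes over 43 s, if anything falls off the work surface, if the arm or the gripper's body presses on something with over 40 N, if the wrist force passes 120 N, or if a joint passes its speed limit or range.

## Robot

A 7-joint arm with a two-finger parallel gripper is mounted at the origin on the work surface. World frame = base frame: x ahead of the robot, y to its left, z up, the work surface at z = 0. Lengths are in m, angles in rad, forces in N, time in s.
With the tool pointing down it reaches from about 0.425 to 1.025 m from the base axis. Payload 9.4 kg.
Tool frame: the origin (TCP) lies on the centre line of the jaws, within the pads' length; the fingertips stand 25 mm ahead of it and the grasp point (between the pads) lies 6 mm ahead of it; z points along the fingers, y is the line along which they close (so a half turn about z gives the same grasp; the last joint's range is limited). The gripper opens to 85 mm and grips with 20 to 120 N. Pads are 22 mm wide; open, the fingers measure 114 mm over their backs; the gripper's body (76 mm by 85 mm) begins 54 mm behind the grasp point. The pads swing forward as they close: fully open they stand 13 mm farther back than shut.
Start: joints at [1.203, 0.599, -0.003, 1.599, 0.002, 0.943, -0.08], TCP at [0.208, -0.695, 0.256] pointing down, gripper open.
Joint ranges: [-2.57, 2.57], [-0.35, 1.97], [-1.29, 1.29], [0.11, 2.56], [-1.05, 4.19], [0.11, 1.86], [-2.63, 2.63]. Speed limits (rad/s): [2.22, 2.22, 3.01, 3.01, 3.14, 3.14, 3.14].

## Interface

Orientations are given as a unit quaternion [x, y, z, w].
In Python, from rig import env, cams gives the robot as it stands.
- The arm moves only by the shell command python3 -m creep 'ROWS' [FORCE]. ROWS is JSON, a list of rows, each an object with "offset": the shift along the world's x, y, z in m, a list of three; "twist": the turn about the world's z in degrees; "jaw": the opening in per cent of the stroke, from 0 (shut) to 100 (fully open). A call has 1 to 8 rows; each row shifts and turns the commanded pose from where the row before left it; what a row does not reach is not made up. A row lasts 1/12 s, in which the tool goes at most 41.7 mm and 7.16 degrees, less where a joint would pass 70% of its speed; a pose out of reach is approached as far as the arm can. A call is refused whole if a number of a shift passes 0.0417 or a number of a turn 7.16, either way. A call with a gripper value outside its range is refused whole. The fingers move at their own pace and stop on an object; FORCE is the grip in N (left out, the last holds). Time passes only in rows, so rows that do not move let the fingers close. It gives the time, the measured TCP pose, the force, the opening and the grip force at its end, in the units of the state.
- env.observe(): the state, without advancing time (a new reading comes with each control period).
- cams.snapshot(name): name is "scene" or "side" or "wrist"; returns a dict with "frame" (384x512x3 uint8, red, green, blue), "camera_matrix" (3x3 intrinsics, pixels), "distortion" ([k1, k2, p1, p2, k3] as OpenCV has them; the pictures are not rectified), "T" (4x4, takes a point from camera to world coordinates); the wrist camera has in their place "hand_eye" (4x4, takes a point from camera to tool coordinates, whose origin is the TCP and whose axes are the flange's). Camera axes: x right, y up, looking along -z (the intrinsics and any distortion apply to the point x, -y, -z); pixel columns grow to the right and rows downward; lengths in m; the calibration is good to about 2 mm. A picture is of the moment at which its call begins: read the wrist's pose just before it. There is no depth.
- env.sign_off(): hands the job in; it is judged then, once.
The state is a dict: "clock": time; "joints": joint angles; "joint_vel": joint speeds; "joint_torque": joint torques, N m; "tool_pos": TCP position; "tcp_rot": TCP orientation; "ft_force": force on the tool from outside, world axes, zero at the start; "moment": the same for the moment, N m; "finger_gap": finger opening in m; "gripper_force": force on a finger pad.
Only numpy, scipy, OpenCV 4.12 (cv2) and the standard library are available. Lean on these libraries where they do the work, as an engineer would, in place of code of your own. Each camera call takes 0.05 s, during which the arm holds its last target. There are 200 camera calls.

## Working session

There is one attempt and no reset: what is moved stays moved. The work goes in short steps, Python scripts to look and compute and a shell command to move; the robot and the scene stay as the last step left them, time stands still between calls to the robot, and variables do not carry over. Pictures are saved under pics/ and viewed, at most 10 in all, crops included, and the job is handed in when it is done.

```bash
mkdir -p pics; ls; python3 - <<'E'
from rig import env,cams
import cv2,numpy as np,pickle
s=env.observe();print(s['clock'],s['tool_pos'],s['tcp_rot'],s['finger_gap'],s['ft_force'])
d={n:cams.snapshot(n) for n in('scene','side')}
pickle.dump(d,open('d.pkl','wb'))
for n in d:
    cv2.imwrite(f'pics/{n}.png',d[n]['frame'][:,:,::-1]); print(n,d[n]['camera_matrix'],d[n]['distortion'],d[n]['T'].round(3) if hasattr(d[n]['T'],'round') else d[n]['T'])
E
```

```text
pics
0.0 [ 0.20773654 -0.69414467  0.25540524] [ 9.89444738e-01  1.44908587e-01 -1.77209202e-04 -7.61477667e-04] 0.08581285411261932 [ 0.66692756 -0.17188543  0.50801606]
scene [[416.07970641   0.         253.87492743]
 [  0.         416.07970641 193.68731411]
 [  0.           0.           1.        ]] [-0.07980634  0.          0.          0.          0.        ] [[ 0.231 -0.62   0.75   1.468]
 [ 0.973  0.161 -0.167 -0.175]
 [-0.017  0.768  0.64   0.837]
 [ 0.     0.     0.     1.   ]]
side [[394.66824525   0.         263.7570292 ]
 [  0.         394.66824525 189.31834445]
 [  0.           0.           1.        ]] [0.02305354 0.         0.         0.         0.        ] [[-0.845  0.377 -0.379  0.163]
 [-0.534 -0.57   0.624  0.76 ]
 [ 0.019  0.73   0.683  0.881]
 [ 0.     0.     0.     1.   ]]
```

View pics/scene.png

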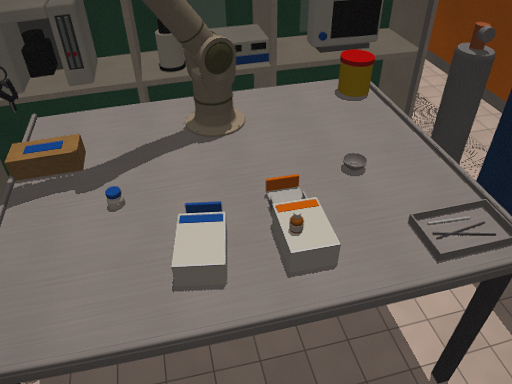

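View pics/side.png

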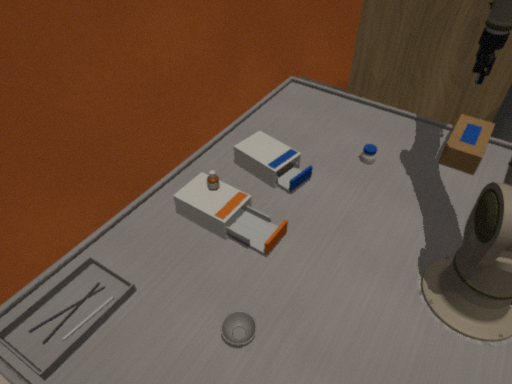

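The scene picture shows the blue lip at about (204,208) and its roof band at (202,219). The orange lip is at (283,183), its band at (298,206). The bottle on the orange roof is at (297,222), the bowl at (355,160) and the jar at (114,197). In the side view the blue lip is at (300,178) and the orange lip at (276,236).

```bash
cat > h.py <<'E'
import cv2,numpy as np
def cast(uv,c,z):
    uv=np.asarray(uv,float).reshape(-1,1,2)
    n=cv2.undistortPoints(uv,np.array(c['camera_matrix']),np.array(c['distortion'])).reshape(-1,2)
    T=np.array(c['T']);d=np.c_[n[:,0],-n[:,1],-np.ones(len(n))]@T[:3,:3].T;o=T[:3,3]
    return o+d*((z-o[2])/d[:,2])[:,None]
def blobs(img,col,amin=30):
    h=cv2.cvtColor(img,cv2.COLOR_RGB2HSV)
    lo,hi={'blue':((100,150,60),(125,255,255)),'orange':((4,170,120),(16,255,255))}[col]
    m=cv2.inRange(h,lo,hi);n,l,st,ce=cv2.connectedComponentsWithStats(m)
    return [(l==i,st[i],ce[i]) for i in range(1,n) if st[i,4]>amin]
E
python3 - <<'E'
import pickle,cv2,numpy as np
from h import *
np.set_printoptions(suppress=True,precision=4)
d=pickle.load(open('d.pkl','rb'))
for n in d:
  for col in('blue','orange'):
    for m,st,ce in blobs(d[n]['frame'],col):
      x,y=ce
      if st[4]>2500 or (n=='scene' and not(170<x<340 and 160<y<230)) or (n=='side' and not (200<x<330 and 130<y<260)): continue
      c=max(cv2.findContours(m.astype('uint8'),0,1)[0],key=len)
      r={}
      for z in(.06,.075):
        P=cast(c,d[n],z)[:,:2]
        b=cv2.boxPoints(cv2.minAreaRect((P*1000).astype(np.float32)))
        r[z]=b.round(0).tolist()
      print(n,col,st,ce.round(1));print('  z60',r[.06]);print('  z75',r[.075])
E
```

```text
scene blue [185 202  36  10 176] [201.8 205.4]
  z60 [[550.0, -172.0], [585.0, -179.0], [603.0, -80.0], [567.0, -74.0]]
  z75 [[567.0, -172.0], [602.0, -179.0], [619.0, -82.0], [585.0, -76.0]]
scene blue [179 214  44   9 294] [200.7 218.2]
  z60 [[600.0, -193.0], [626.0, -197.0], [647.0, -82.0], [621.0, -78.0]]
  z75 [[616.0, -192.0], [643.0, -197.0], [663.0, -84.0], [637.0, -79.0]]
scene orange [266 174  33   7  71] [281.9 177.1]
  z60 [[496.0, 78.0], [507.0, 78.0], [509.0, 180.0], [499.0, 180.0]]
  z75 [[515.0, 74.0], [525.0, 73.0], [528.0, 173.0], [518.0, 173.0]]
scene orange [276 199  43  13 280] [296.6 205.2]
  z60 [[623.0, 74.0], [651.0, 74.0], [654.0, 191.0], [625.0, 192.0]]
  z75 [[639.0, 70.0], [667.0, 69.0], [670.0, 184.0], [641.0, 185.0]]
side blue [269 150  27  18 149] [282.  158.3]
  z60 [[627.0, -207.0], [650.0, -211.0], [669.0, -100.0], [646.0, -97.0]]
  z75 [[619.0, -189.0], [641.0, -193.0], [660.0, -85.0], [637.0, -81.0]]
side blue [291 166  21  25 157] [300.7 177.1]
  z60 [[523.0, -162.0], [553.0, -168.0], [577.0, -39.0], [547.0, -33.0]]
  z75 [[517.0, -145.0], [546.0, -151.0], [569.0, -24.0], [540.0, -19.0]]
side orange [216 193  30  25 249] [230.5 205. ]
  z60 [[649.0, 60.0], [676.0, 60.0], [677.0, 175.0], [651.0, 175.0]]
  z75 [[640.0, 73.0], [667.0, 72.0], [668.0, 185.0], [642.0, 186.0]]
side orange [266 220  21  24  90] [276.2 231.7]
  z60 [[494.0, 82.0], [503.0, 82.0], [505.0, 183.0], [496.0, 183.0]]
  z75 [[488.0, 95.0], [497.0, 94.0], [498.0, 194.0], [490.0, 194.0]]
```

```bash
R='x'; python3 -m creep '[{"offset":[0.027,0.029,0],"twist":-2.2,"jaw":0},{"offset":[0.027,0.029,0],"twist":-2.2,"jaw":0},{"offset":[0.027,0.029,0],"twist":-2.2,"jaw":0},{"offset":[0.027,0.029,0],"twist":-2.2,"jaw":0},{"offset":[0.027,0.029,0],"twist":-2.2,"jaw":0},{"offset":[0.027,0.029,0],"twist":-2.2,"jaw":0},{"offset":[0.027,0.029,0],"twist":-2.2,"jaw":0},{"offset":[0.027,0.029,0],"twist":-2.2,"jaw":0}]' 20
python3 -m creep '[{"offset":[0.006,0.037,0],"twist":0,"jaw":0},{"offset":[0.006,0.037,0],"twist":0,"jaw":0},{"offset":[0.006,0.037,0],"twist":0,"jaw":0},{"offset":[0.006,0.037,0],"twist":0,"jaw":0},{"offset":[0.006,0.037,0],"twist":0,"jaw":0},{"offset":[0.006,0.037,0],"twist":0,"jaw":0},{"offset":[0.006,0.037,0],"twist":0,"jaw":0},{"offset":[0.006,0.037,0],"twist":0,"jaw":0}]'
python3 -m creep '[{"offset":[-0.004,0.037,0],"twist":0,"jaw":0},{"offset":[-0.004,0.037,0],"twist":0,"jaw":0},{"offset":[-0.004,0.037,0],"twist":0,"jaw":0},{"offset":[-0.002,0.037,0],"twist":0,"jaw":0},{"offset":[-0.002,0.037,0],"twist":0,"jaw":0},{"offset":[-0.002,0.037,0],"twist":0,"jaw":0},{"offset":[0,0.037,0],"twist":0,"jaw":0},{"offset":[0,0,0],"twist":0,"jaw":0}]'
```

```text
clock: 0.77
tool_pos: [0.4248, -0.4609, 0.2561]
tcp_rot: [1.0, -0.009, -0.0, -0.0]
ft_force: [1.4, -0.6, 0.3]
finger_gap: 0.0002
gripper_force: 0.0
clock: 1.43
tool_pos: [0.4717, -0.1648, 0.2562]
tcp_rot: [1.0, -0.008, -0.0, -0.0]
ft_force: [0.2, -0.2, -0.1]
finger_gap: 0.0
gripper_force: 0.0
clock: 2.1
tool_pos: [0.4537, 0.0997, 0.2563]
tcp_rot: [1.0, -0.004, 0.0, -0.001]
ft_force: [0.5, 0.4, -0.2]
finger_gap: -0.0
gripper_force: 0.0
```

```bash
python3 -m creep '[{"offset":[0,0.015,0],"twist":0,"jaw":0},{"offset":[0,0.015,-0.025],"twist":0,"jaw":0},{"offset":[0,0,-0.03],"twist":0,"jaw":0},{"offset":[0,0,-0.03],"twist":0,"jaw":0},{"offset":[0,0,-0.03],"twist":0,"jaw":0},{"offset":[0,0,-0.03],"twist":0,"jaw":0},{"offset":[0,0,-0.03],"twist":0,"jaw":0},{"offset":[0,0,-0.02],"twist":0,"jaw":0}]'
python3 - <<'E'
from rig import env,cams
import cv2
s=env.observe();print(s['tool_pos'],s['tcp_rot'],s['ft_force'])
cv2.imwrite('pics/side2.png',cv2.resize(cams.snapshot('side')['frame'][120:280,150:360,::-1],None,fx=3.5,fy=3.5))
E
```

```text
clock: 2.77
tool_pos: [0.4533, 0.1221, 0.0589]
tcp_rot: [1.0, -0.008, -0.001, 0.0]
ft_force: [0.8, 0.0, -0.7]
finger_gap: -0.0
gripper_force: 0.0
[0.45331235 0.122106   0.05891074] [ 9.99967124e-01 -8.05839686e-03 -8.50484101e-04  2.99451527e-04] [ 0.80010962  0.02477583 -0.6750231 ]
```

View pics/side2.png

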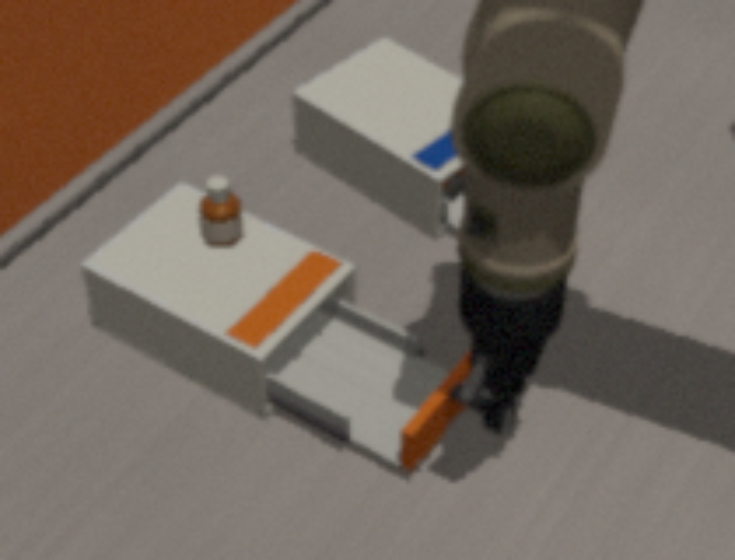

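The closed finger stands in front of the orange lip at crop (490,400), with the lip at (440,410).

```bash
python3 -m creep '[{"offset":[0.015,0.004,0],"twist":0,"jaw":0},{"offset":[0.01,0.002,0],"twist":0,"jaw":0},{"offset":[0.01,0,0],"twist":0,"jaw":0},{"offset":[0.01,0,0],"twist":0,"jaw":0},{"offset":[0.01,0,0],"twist":0,"jaw":0},{"offset":[0.01,0,0],"twist":0,"jaw":0},{"offset":[0.01,0,0],"twist":0,"jaw":0},{"offset":[0.01,0,0],"twist":0,"jaw":0}]'
python3 -m creep '[{"offset":[0.006,0,0],"twist":0,"jaw":0},{"offset":[0.004,0,0],"twist":0,"jaw":0},{"offset":[0.003,0,0],"twist":0,"jaw":0},{"offset":[0,0,0],"twist":0,"jaw":0}]'
```

```text
clock: 3.48
tool_pos: [0.5398, 0.1278, 0.0617]
tcp_rot: [1.0, -0.009, 0.0, 0.0]
ft_force: [-3.4, -1.9, 2.5]
finger_gap: -0.0
gripper_force: 1.7
clock: 3.82
tool_pos: [0.5528, 0.1285, 0.0613]
tcp_rot: [1.0, -0.008, 0.001, -0.0]
ft_force: [0.3, 0.3, 0.8]
finger_gap: 0.0001
gripper_force: 0.0
```

```bash
python3 -m creep '[{"offset":[0.003,0,0],"twist":0,"jaw":0},{"offset":[0.002,0,0],"twist":0,"jaw":0},{"offset":[0.002,0,0],"twist":0,"jaw":0}]'
python3 -m creep '[{"offset":[0.002,0,0],"twist":0,"jaw":0},{"offset":[0.001,0,0],"twist":0,"jaw":0},{"offset":[0.001,0,0],"twist":0,"jaw":0}]'
```

```text
clock: 4.07
tool_pos: [0.5585, 0.1286, 0.0613]
tcp_rot: [1.0, -0.008, -0.0, 0.0]
ft_force: [-10.8, 0.4, 5.6]
finger_gap: 0.0002
gripper_force: 7.1
clock: 4.32
tool_pos: [0.5587, 0.1285, 0.0611]
tcp_rot: [1.0, -0.008, -0.004, 0.001]
ft_force: [-17.0, 1.5, 14.6]
finger_gap: -0.0
gripper_force: 8.5
```

```bash
python3 -m creep '[{"offset":[0,0,0],"twist":0,"jaw":0},{"offset":[-0.02,0,0],"twist":0,"jaw":0},{"offset":[-0.02,0,0.01],"twist":0,"jaw":0},{"offset":[0,0,0.036],"twist":0,"jaw":0},{"offset":[0,0,0.036],"twist":0,"jaw":0},{"offset":[0,0,0.036],"twist":0,"jaw":0},{"offset":[0,-0.02,0.036],"twist":0,"jaw":0},{"offset":[0,-0.02,0.03],"twist":0,"jaw":0}]'
python3 -m creep '[{"offset":[0,-0.033,0],"twist":-1.5,"jaw":0},{"offset":[0,-0.033,0],"twist":-1.5,"jaw":0},{"offset":[0,-0.033,0],"twist":-1.5,"jaw":0},{"offset":[0,-0.033,0],"twist":-1.5,"jaw":0},{"offset":[0,-0.033,0],"twist":-1.5,"jaw":0},{"offset":[0,-0.033,0],"twist":-1.5,"jaw":0},{"offset":[0,0,0],"twist":0,"jaw":0},{"offset":[0,0,0],"twist":0,"jaw":0}]'
python3 - <<'E'
from rig import env,cams
import cv2,numpy as np,pickle
from scipy.spatial.transform import Rotation as R
from h import *
np.set_printoptions(suppress=True,precision=4)
s=env.observe();d={n:cams.snapshot(n) for n in('wrist','side')}
T=np.eye(4);T[:3,:3]=R.from_quat(s['tcp_rot']).as_matrix();T[:3,3]=s['tool_pos']
print(s['tool_pos'],s['tcp_rot'])
d['wrist']['T']=T@np.array(d['wrist']['hand_eye']);print(d['wrist']['T'])
pickle.dump(d,open('d2.pkl','wb'))
cv2.imwrite('pics/w.png',d['wrist']['frame'][:,:,::-1])
for col in('blue','orange'):
  for n in d:
   for m,st,ce in blobs(d[n]['frame'],col):
    if st[4]>20000: continue
    c=max(cv2.findContours(m.astype('uint8'),0,1)[0],key=len)
    print(n,col,st,*[cv2.boxPoints(cv2.minAreaRect((cast(c,d[n],z)[:,:2]*1000).astype(np.float32))).round(0).tolist() for z in(.06,.075)])
E
```

```text
clock: 4.98
tool_pos: [0.5237, 0.0894, 0.2482]
tcp_rot: [1.0, -0.007, 0.002, -0.001]
ft_force: [0.6, 0.3, -1.1]
finger_gap: -0.0001
gripper_force: 0.0
clock: 5.65
tool_pos: [0.5232, -0.1116, 0.2455]
tcp_rot: [0.996, -0.088, 0.001, 0.0]
ft_force: [-0.4, 0.8, 0.5]
finger_gap: 0.0001
gripper_force: 0.0
[ 0.5232 -0.1116  0.2455] [ 0.9961 -0.0885  0.0007  0.0003]
[[-0.1758  0.9514  0.2527  0.5861]
 [-0.9844 -0.17   -0.0449 -0.1222]
 [ 0.0003 -0.2566  0.9665  0.3631]
 [ 0.      0.      0.      1.    ]]
wrist blue [ 193   38   63   36 1873] [[625.0, -130.0], [655.0, -135.0], [665.0, -78.0], [635.0, -73.0]] [[623.0, -129.0], [651.0, -135.0], [661.0, -81.0], [633.0, -75.0]]
wrist blue [488 205  24  38 727] [[405.0, -354.0], [406.0, -380.0], [450.0, -378.0], [449.0, -352.0]] [[414.0, -343.0], [415.0, -367.0], [457.0, -365.0], [455.0, -341.0]]
side blue [461 124  20  20 252] [[127.0, -716.0], [173.0, -717.0], [174.0, -593.0], [129.0, -592.0]] [[128.0, -689.0], [172.0, -690.0], [174.0, -568.0], [129.0, -567.0]]
side blue [364 145  12   9  84] [[393.0, -356.0], [418.0, -394.0], [452.0, -371.0], [
[... 364 characters left out ...]
.0], [547.0, -151.0], [572.0, -25.0], [540.0, -19.0]]
wrist orange [   0   70   39   40 1189] [[638.0, 83.0], [669.0, 82.0], [670.0, 123.0], [639.0, 124.0]] [[635.0, 72.0], [665.0, 72.0], [666.0, 111.0], [636.0, 112.0]]
wrist orange [  0 163  65  20 605] [[568.0, 80.0], [577.0, 80.0], [579.0, 152.0], [569.0, 152.0]] [[569.0, 70.0], [578.0, 70.0], [579.0, 139.0], [570.0, 139.0]]
side orange [216 192  30  26 250] [[649.0, 60.0], [676.0, 59.0], [677.0, 175.0], [651.0, 175.0]] [[640.0, 73.0], [666.0, 72.0], [668.0, 185.0], [642.0, 186.0]]
side orange [243 210  22  23  82] [[569.0, 83.0], [578.0, 83.0], [581.0, 183.0], [571.0, 183.0]] [[561.0, 96.0], [570.0, 95.0], [573.0, 194.0], [564.0, 194.0]]
```

View pics/w.png

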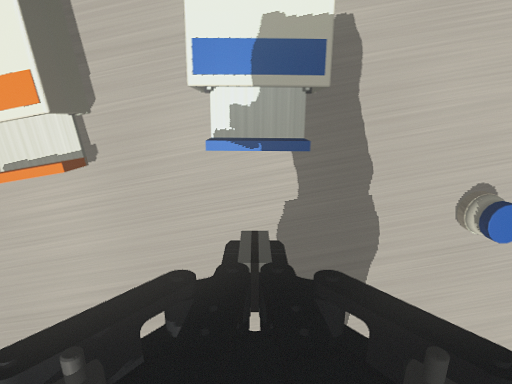

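The wrist view shows the blue lip's top as a bar from (206,140) to (310,151), and the open well behind it up to the housing face at row 86. The orange tray is home.

```bash
python3 - <<'E'
import pickle;from h import *
w=pickle.load(open('d2.pkl','rb'))['wrist']
print(cast([(206,140),(310,140),(206,151),(310,151)],w,.06).round(4))
print(cast([(187,86),(331,86)],w,.075).round(4))
print(cast([(209,138),(307,138)],w,.018).round(4))
E
```

```text
[[ 0.5721 -0.0713  0.06  ]
 [ 0.5541 -0.1725  0.06  ]
 [ 0.5615 -0.069   0.06  ]
 [ 0.5433 -0.1711  0.06  ]]
[[ 0.6231 -0.0671  0.075 ]
 [ 0.6003 -0.1952  0.075 ]]
[[ 0.5718 -0.068   0.018 ]
 [ 0.5524 -0.1764  0.018 ]]
```

```bash
python3 -m creep '[{"offset":[0.031,-0.007,0],"twist":0,"jaw":0},{"offset":[0.031,-0.008,0],"twist":0,"jaw":0},{"offset":[0,0,-0.03],"twist":0,"jaw":0},{"offset":[0,0,-0.03],"twist":0,"jaw":0},{"offset":[0,0,-0.03],"twist":0,"jaw":0},{"offset":[0,0,-0.02],"twist":0,"jaw":0},{"offset":[0,0,0],"twist":0,"jaw":0},{"offset":[0,0,0],"twist":0,"jaw":0}]'
python3 - <<'E'
from rig import env,cams
import cv2
s=env.observe();print(s['tool_pos'],s['tcp_rot'],s['ft_force'])
cv2.imwrite('pics/w2.png',cams.snapshot('wrist')['frame'][:,:,::-1])
E
```

```text
clock: 6.42
tool_pos: [0.5848, -0.1229, 0.1347]
tcp_rot: [0.996, -0.085, -0.001, -0.0]
ft_force: [0.8, 0.1, 0.4]
finger_gap: 0.0001
gripper_force: 0.0
[ 0.58480361 -0.12288971  0.13468683] [ 9.96346732e-01 -8.53934970e-02 -1.01816163e-03 -3.22606833e-04] [0.75412486 0.12921685 0.42908961]
```

View pics/w2.png

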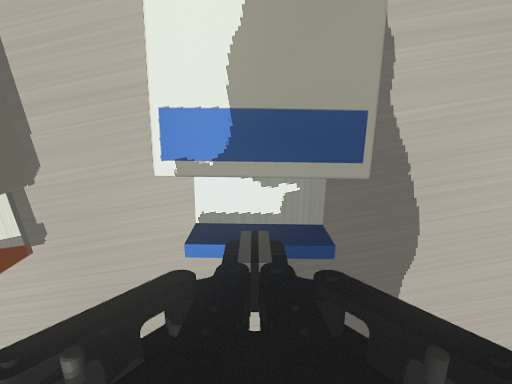

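The closed fingertips are at (255,240), above the well. The lip's top face spans rows 225–242, and the housing edge is at row 178.

```bash
python3 - <<'E'
from rig import env,cams
import numpy as np;from scipy.spatial.transform import Rotation as R
from h import *
s=env.observe();w=cams.snapshot('wrist')
T=np.eye(4);T[:3,:3]=R.from_quat(s['tcp_rot']).as_matrix();T[:3,3]=s['tool_pos'];w['T']=T@np.array(w['hand_eye'])
print(s['tool_pos'],cast([(195,225),(325,225),(187,242),(333,242)],w,.06).round(4),cast([(155,178),(371,178)],w,.075).round(4))
E
```

```text
[ 0.58548167 -0.12340058  0.13588517] [[ 0.5849 -0.0818  0.06  ]
 [ 0.5698 -0.1688  0.06  ]
 [ 0.5736 -0.0736  0.06  ]
 [ 0.5565 -0.1729  0.06  ]] [[ 0.6233 -0.0686  0.075 ]
 [ 0.6011 -0.1969  0.075 ]]
```

```bash
python3 -m creep '[{"offset":[0.002,-0.001,-0.02],"twist":0,"jaw":0},{"offset":[0,0,-0.02],"twist":0,"jaw":0},{"offset":[0,0,-0.02],"twist":0,"jaw":0},{"offset":[0,0,-0.016],"twist":0,"jaw":0},{"offset":[0,0,0],"twist":0,"jaw":0}]'
python3 -m creep '[{"offset":[-0.008,0.0014,0],"twist":0,"jaw":0},{"offset":[-0.008,0.0014,0],"twist":0,"jaw":0},{"offset":[-0.008,0.0014,0],"twist":0,"jaw":0},{"offset":[-0.008,0.0014,0],"twist":0,"jaw":0}]'
```

```text
clock: 6.93
tool_pos: [0.5867, -0.1251, 0.0585]
tcp_rot: [0.996, -0.086, -0.001, -0.0]
ft_force: [0.6, 1.2, 0.5]
finger_gap: 0.0002
gripper_force: 0.0
clock: 7.27
tool_pos: [0.5554, -0.1198, 0.0609]
tcp_rot: [0.996, -0.087, 0.002, -0.0]
ft_force: [3.8, 0.2, 2.2]
finger_gap: -0.0001
gripper_force: 1.6
```

```bash
python3 -m creep '[{"offset":[-0.008,0.0014,0],"twist":0,"jaw":0},{"offset":[-0.008,0.0014,0],"twist":0,"jaw":0},{"offset":[-0.008,0.0014,0],"twist":0,"jaw":0},{"offset":[-0.008,0.0014,0],"twist":0,"jaw":0},{"offset":[-0.008,0.0014,0],"twist":0,"jaw":0},{"offset":[-0.008,0.0014,0],"twist":0,"jaw":0},{"offset":[-0.008,0.0014,0],"twist":0,"jaw":0},{"offset":[-0.006,0.001,0],"twist":0,"jaw":0}]'
python3 -m creep '[{"offset":[-0.005,0.0009,0],"twist":0,"jaw":0},{"offset":[-0.003,0.0005,0],"twist":0,"jaw":0},{"offset":[-0.003,0.0005,0],"twist":0,"jaw":0}]'
```

```text
clock: 7.93
tool_pos: [0.4916, -0.1089, 0.0592]
tcp_rot: [0.996, -0.087, -0.0, -0.0]
ft_force: [3.7, 1.9, 0.4]
finger_gap: -0.0
gripper_force: 1.4
clock: 8.18
tool_pos: [0.4814, -0.1071, 0.0591]
tcp_rot: [0.996, -0.087, -0.0, -0.0]
ft_force: [3.4, 1.6, 0.5]
finger_gap: 0.0002
gripper_force: 1.2
```

```bash
python3 -m creep '[{"offset":[-0.002,0.0004,0],"twist":0,"jaw":0},{"offset":[-0.002,0.0004,0],"twist":0,"jaw":0},{"offset":[-0.002,0.0004,0],"twist":0,"jaw":0}]'
python3 -m creep '[{"offset":[-0.002,0.0003,0],"twist":0,"jaw":0},{"offset":[-0.001,0.0002,0],"twist":0,"jaw":0},{"offset":[0,0,0],"twist":0,"jaw":0}]'
```

```text
clock: 8.43
tool_pos: [0.478, -0.1065, 0.0593]
tcp_rot: [0.996, -0.087, 0.002, 0.0]
ft_force: [11.3, -2.0, -7.6]
finger_gap: -0.0004
gripper_force: 5.7
clock: 8.68
tool_pos: [0.4779, -0.1065, 0.0594]
tcp_rot: [0.996, -0.087, 0.005, 0.0]
ft_force: [14.4, -1.8, -10.9]
finger_gap: -0.0
gripper_force: 7.0
```

The tray stopped at x = 0.478, as predicted, and the force rose there. Next I back off from the lip, lift and move clear.

```bash
python3 -m creep '[{"offset":[0,0,0],"twist":0,"jaw":0},{"offset":[0.01,-0.0018,0],"twist":0,"jaw":0},{"offset":[0.01,-0.0018,0],"twist":0,"jaw":0},{"offset":[0,0,0.02],"twist":0,"jaw":0},{"offset":[0,0,0.035],"twist":0,"jaw":0},{"offset":[0,0,0.035],"twist":0,"jaw":0},{"offset":[0,0,0.035],"twist":0,"jaw":0},{"offset":[0,0,0.035],"twist":0,"jaw":0}]'
python3 -m creep '[{"offset":[0,-0.035,0.01],"twist":0,"jaw":0},{"offset":[0,-0.035,0.01],"twist":0,"jaw":0},{"offset":[0,-0.035,0.01],"twist":0,"jaw":0},{"offset":[0,-0.035,0.01],"twist":0,"jaw":0},{"offset":[0,-0.035,0],"twist":0,"jaw":0},{"offset":[0,-0.02,0],"twist":0,"jaw":0},{"offset":[0,0,0],"twist":0,"jaw":0},{"offset":[0,0,0],"twist":0,"jaw":0}]'
python3 - <<'E'
from rig import env,cams
import cv2
s=env.observe();print(s['tool_pos'],s['ft_force'])
cv2.imwrite('pics/fin.png',cams.snapshot('scene')['frame'][:,:,::-1])
cv2.imwrite('pics/fin_s.png',cams.snapshot('side')['frame'][:,:,::-1])
import pickle,numpy as np;from h import *
d={n:cams.snapshot(n) for n in('scene','side')}
for n in d:
 for col in('blue','orange'):
  for m,st,ce in blobs(d[n]['frame'],col):
   if st[4]<2500 and 170<ce[0]<340 and 130<ce[1]<260:
    c=max(cv2.findContours(m.astype('uint8'),0,1)[0],key=len)
    print(n,col,cv2.boxPoints(cv2.minAreaRect((cast(c,d[n],.06)[:,:2]*1000).astype(np.float32))).round(0).tolist())
E
```

```text
clock: 9.35
tool_pos: [0.4918, -0.1093, 0.2207]
tcp_rot: [0.996, -0.087, -0.001, 0.0]
ft_force: [0.4, 0.2, -1.2]
finger_gap: -0.0001
gripper_force: 0.0
clock: 10.02
tool_pos: [0.4918, -0.3052, 0.2588]
tcp_rot: [0.996, -0.088, -0.001, -0.0]
ft_force: [-0.6, 1.4, -0.5]
finger_gap: 0.0003
gripper_force: 0.0
[ 0.49177332 -0.30524257  0.25880811] [-0.612445    1.4292786  -0.45088358]
scene blue [[454.0, -153.0], [509.0, -163.0], [527.0, -64.0], [472.0, -54.0]]
scene blue [[600.0, -193.0], [626.0, -197.0], [647.0, -82.0], [621.0, -78.0]]
scene orange [[571.0, 77.0], [581.0, 77.0], [584.0, 178.0], [573.0, 179.0]]
scene orange [[623.0, 74.0], [651.0, 74.0], [654.0, 191.0], [625.0, 192.0]]
side blue [[627.0, -207.0], [649.0, -211.0], [669.0, -101.0], [646.0, -97.0]]
side blue [[429.0, -145.0], [457.0, -150.0], [480.0, -26.0], [452.0, -21.0]]
side orange [[649.0, 60.0], [676.0, 60.0], [677.0, 175.0], [651.0, 175.0]]
side orange [[569.0, 83.0], [578.0, 83.0], [581.0, 183.0], [571.0, 183.0]]
```

View pics/fin.png

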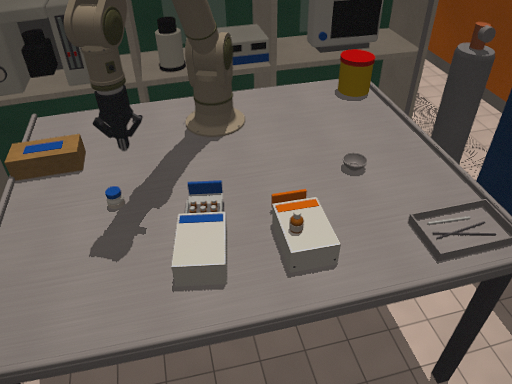

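View pics/fin_s.png

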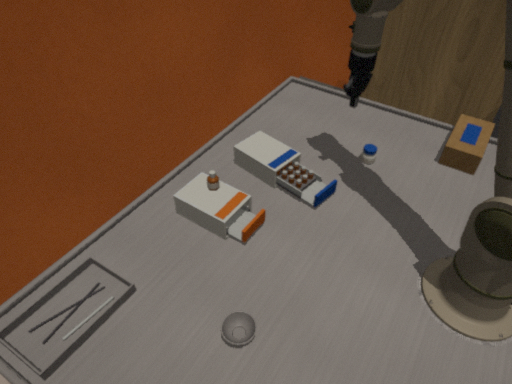

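The final pictures show the blue tray drawn out with its vials visible (lip at (205,187) in the scene view) and the orange tray home (lip at (290,196)). The bottle, bowl and jar have not moved, and the arm is clear.

```bash
python3 -c "
from rig import env
print(env.sign_off())"
```

```text
the job is handed in; nothing more can be done
None
```

The job is handed in: the orange tray is pushed home against its stop, the blue tray is hooked out to its stop with the vials in reach, the bottle, bowl and jar are where they were, and the arm finished clear at about 10 s; sign-off returned no verdict.

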